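# Check the vacuum pump's oil with its dip rod

### The job

Check the oil of the bench vacuum pump: take the wiped dip rod by its handle, draw it out lengthwise from under the laptop riser without knocking the riser, and push it into the pump's slanting dip tube, without forcing it, until its collar stops on the mouth of the tube. Then pull it right out and hold it still and level, marked side up as it lies now, with its tip about 10 cm above the bench over the steel drip dish, ready to be read. Finish while still holding it there in the gripper, touching nothing else, and leave the beaker, the oil bottle and the jar where they stand.

Things in the scene. Friction and masses are not known exactly. Their poses are not given: they have to be found in the camera images.
- dip_rod: Loose dip rod, about 90 g, lying on the bench, tip under the riser, handle clear of it: aluminium shaft 8 mm thick, 130 mm long; collar 30 mm diameter, 5 mm thick; white handle. Origin: on the shaft's axis at the collar's stop face (the face towards the tip), 15 mm above the bench as it lies. +x: along the shaft to the tip. +z: the marked side (dark cross marks), up at the start.
- dip_rod_handle (a point): Where to grip the rod: centre of its white handle, on the rod's axis, 40 mm behind the collar's stop face (rod x = -40 mm), 15 mm above the bench as it lies. The handle is a block from x = -71 to -5 mm, 24 mm wide (rod y) and 30 mm tall (rod z). Axes as the rod's. The rod balances at about x = -13 mm.
- dip_rod_tip (a point): The tip of the dip rod: the rounded end of the shaft, on its axis, 130 mm from the collar's stop face. Axes as the rod's.
- dip_tube: Steel dip tube fixed to the pump's front. Origin: centre of its open mouth, 140 mm above the bench. +z: the tube's axis out of the mouth, up and away from the pump at 45 degrees. Bore 15 mm, flared to 21 mm in the last 9 mm; outside 22 mm, mouth 28 mm. It takes the shaft's whole length; the collar stops on the mouth: then the rod's origin is at this origin, rod x along tube -z.
- pump: Grey vacuum pump, fixed. Origin: on the bench under the centre of its oil case. The case is 120 mm (x) by 130 mm (y), top 170 mm above the bench, ports on it to 200 mm; the motor with a carrying handle (top 201 mm) runs from y = +65 to +250 mm. The dip tube's mouth is at x = +125, y = 0, z = +140 mm, leaning to +x.
- dish: Open steel drip dish, fixed on the bench: 180 mm (its x) by 130 mm (its y), 18 mm high, wall 3 mm. Origin: centre of its underside, at bench height.
- riser: Bench riser with an open laptop, fixed: white board 420 by 420 mm, underside 85 mm and top 103 mm above the bench, on four 22 mm legs (x = +-190, y = +60 and -190 mm). Origin: on the bench under the board's centre; its front edge, over the dip rod, is at y = +210 mm and runs along x. Laptop from y = -240 to +70 mm, base 22 mm thick, screen at the back up to 335 mm above the bench.
- beaker: Loose glass beaker, 64 mm diameter, 85 mm tall, standing; origin at the centre of its underside. To be left alone.
- oil_bottle: Loose amber bottle with black cap, 60 mm diameter, 150 mm tall, standing; origin at the centre of its underside. To be left alone.
- jar: Loose white capped jar, 50 mm diameter, 60 mm tall, standing; origin at the centre of its underside. To be left alone.
Things that resemble listed ones, but are neither listed nor needed, are in the scene too. There is more than one size of the dip_rod; the job needs the middle-sized.

How it is judged:
On the way, in this order (a step that is already met when the one before it is completed fails the run):
1. the dip rod, in the gripper, is drawn out until its tip is clear of the riser's edge (y of dip_rod_tip in the frame of riser above 0.212 m and contact force between the fingers and dip_rod above 1 N), for 0.05 s.
2. the rod is fully in the dip tube, its collar stopped on the mouth (z of dip_rod in the frame of dip_tube between -0.006 and 0.004 m and x of dip_rod in the frame of dip_tube between -0.008 and 0.008 m and y of dip_rod in the frame of dip_tube between -0.008 and 0.008 m and angle between the x axis of dip_rod and the z axis of dip_tube, either way round below 0.12 rad), for 0.1 s.
3. the rod is pulled right out of the tube (z of dip_rod_tip in the frame of dip_tube above 0.002 m and contact force between the fingers and dip_rod above 1 N), for 0.05 s.
At the end, for the whole second after the job is handed in: The gripper holds the rod still, marked side up, level within 8 degrees, its tip inside the dish's outline and 60 to 150 mm above the bench; the rod touches only the fingers; beaker, bottle and jar stand within 30 mm of their starts (contact force between the fingers and dip_rod above 1 N and angle between dip_rod's own z axis and vertical below 0.14 rad and x of dip_rod_tip in the frame of dish between -0.09 and 0.09 m and y of dip_rod_tip in the frame of dish between -0.065 and 0.065 m and height (world z) of dip_rod_tip between 0.06 and 0.15 m and linear speed of dip_rod below 0.03 m/s and angular speed of dip_rod below 0.2 rad/s and contact force between dip_rod and dish below 0.2 N and contact force between dip_rod and pump below 0.2 N and contact force between dip_rod and riser below 0.2 N and contact force between dip_rod and beaker below 0.2 N and contact force between dip_rod and oil_bottle below 0.2 N and contact force between dip_rod and jar below 0.2 N and distance of each of beaker, oil_bottle, jar from where it was at the start of the episode below 0.03 m and angle between each of beaker, oil_bottle, jar's own z axis and vertical below 0.2 rad); the arm keeps its last pose, push and grip.
It fails at once if the riser or laptop is knocked (over 8 N) (contact force between riser and anything else above 8 N).
It fails at once if the rod is forced against the pump or its tube (over 40 N) (contact force between dip_rod and pump above 40 N).
It fails at once if the beaker, oil bottle or jar is moved over 30 mm or tipped over (distance of any of beaker, oil_bottle, jar from where it was at the start of the episode above 0.03 m or angle between any of beaker, oil_bottle, jar's own z axis and vertical above 0.5 rad).
It also fails if it takes over 72 s, if anything falls off the work surface, if the arm or the gripper's body presses on something with over 40 N, if the wrist force passes 120 N, or if a joint passes its speed limit or range.

### The arm

A 6-joint arm with a two-finger parallel gripper is mounted at the origin on the work surface. World frame = base frame: x ahead of the robot, y to its left, z up, the work surface at z = 0. Lengths are in m, angles in rad, forces in N, time in s.
With the tool pointing down it reaches from about 0.375 to 0.975 m from the base axis. Payload 3.8 kg.
Tool frame: the origin (TCP) lies on the centre line of the jaws, within the pads' length; the fingertips stand 14 mm ahead of it and the grasp point (between the pads) lies 5 mm behind it (bot.finger_overhang is the distance from the TCP to the fingertips, in m); y points along the fingers, x is the direction in which the jaws open and shut, and the axes are right-handed (so a half turn about y gives the same grasp; the last joint's range is limited). The gripper opens to 85 mm and grips with 20 to 120 N. Pads are 22 mm wide; open, the fingers measure 114 mm over their backs; the gripper's body (76 mm by 85 mm) begins 54 mm behind the grasp point. The pads swing forward as they close: fully open they stand 13 mm farther back than shut.
Start: joints at [-1.176, 0.264, 1.604, -0, 1.274, -0.037], TCP at [0.282, -0.613, 0.245] pointing down, gripper open.
Joint ranges: [-2.63, 2.63], [-0.94, 2.18], [0.31, 2.57], [-1.31, 4.45], [0, 2.66], [-2.55, 2.55]. Speed limits (rad/s): [2.57, 2.57, 3.14, 3.14, 3.14, 3.14].

### API

Orientations are given as a rotation vector (axis times angle).
In Python, from workcell import readout, read_camera, bot, spotter gives the robot as it stands.
- The arm moves only by the tool jog_arm, never from a script. Its argument "increments" is a list of rows, each a list of 7 numbers: the shift along the tool's x, y, z in m, then the turn, a rotation vector about the tool's x, y, z in rad, then the opening, from 0 (shut) to 1 (fully open). A call has 1 to 10 rows; each row shifts and turns the pose as measured when the row begins, along the tool's axes as they then stand; what a row does not reach is not made up. A row lasts 1/8 s, in which the tool goes at most 62.5 mm and 10.7 degrees, less where a joint would pass 70% of its speed; a pose out of reach is approached as far as the arm can. A call with a gripper value outside its range is refused whole. The fingers move at their own pace and stop on an object; "force" is the grip in N (left out, the last holds). Time passes only in rows, so rows that do not move let the fingers close. It gives the time, the measured TCP pose, the force and the opening at its end, in the units of the state.
- readout.read_state(): the state, without advancing time (a new reading comes with each control period).
- read_camera(name): name is "side" or "top"; returns a dict with "img" (480x640x3 uint8, blue, green, red), "range_z" (480x640 float32, m along the optical axis (not along the pixel's ray), 0 where there is no reading), "fx", "fy", "cx", "cy" (pixels), "world_from_camera" (4x4, takes a point from camera to world coordinates). Camera axes: x right, y down, z forward; pixel columns grow to the right and rows downward; lengths in m; the calibration is good to about 2 mm. A picture is of the moment at which its call begins.
- bot.finish_job(): hands the job in, once; it reports no verdict.
Trained networks look in a picture, given as the dict that the camera call returned (one of the last four; its "shot" number tells which), for a name from the list of things; names that differ only in an ending like _2 or _b are one class to them, and where a whole thing is asked for, a point or a joint stands for the part that bears it (a point fixed in the world has none). Each returns a list of dicts, best first, with "p" (0 to 1); they miss things now and then, are a little off and sometimes report something else, mostly with a low value. They report only what shows in the picture. A call takes as long as a camera call. They do not tell look-alikes from the thing itself.
- spotter.masks_of(picture, thing): "mask" (480x640 bool, what is visible of it) and "location" ([column, row] in pixels, amid what is visible of it).
- spotter.spot_point(picture, thing): "location" ([column, row] in pixels: a listed point, or the origin of a listed thing).
The state is a dict: "time": time; "q": joint angles; "joint_vel": joint speeds; "joint_torque": joint torques, N m; "tool_pos": TCP position; "tcp_rot": TCP orientation; "wrist_force": force on the tool from outside, world axes, zero at the start; "torque": the same for the moment, N m; "width": opening from 0.0 (shut) to 1.0 (fully open).
Only numpy, scipy, OpenCV 4.12 (cv2) and the standard library are available. Lean on these libraries where they do the work, as an engineer would, in place of code of your own. Each camera call takes 0.05 s, during which the arm holds its last target. There are 200 camera calls.

## Working session

There is one attempt and no reset: what is moved stays moved. The work goes in short steps, Python scripts to look and compute and a tool call to move; the robot and the scene stay as the last step left them, time stands still between calls to the robot, and variables do not carry over. Pictures are saved under pics/ and viewed, about 8 in all and at most 12, crops included, and the job is handed in when it is done.

Besides the shell and the picture viewer there is one more tool, called after "Request:" as a command line: name --pt "numbers of a row" for each row, then --argument value for the rest. jog_arm: Moves the arm, as the interface text tells. Its arguments: {"type":"object","properties":{"increments":{"type":"array"},"force":{"type":"number"}},"required":["increments"]}

```bash
mkdir -p pics; ls
cat > h.py <<'E'
import numpy as np, cv2
from workcell import readout, read_camera, bot, spotter
def w(P,px,z=None):
    c,r=px; M=np.array(P["world_from_camera"])
    d=np.array([(c-P["cx"])/P["fx"],(r-P["cy"])/P["fy"],1.])
    if z is None:
        return (M@np.append(d*P["range_z"][int(round(r)),int(round(c))],1))[:3]
    D=M[:3,:3]@d; o=M[:3,3]; return o+D*(z-o[2])/D[2]
def cloud(P,mask=None):
    v,u=np.nonzero((P["range_z"]>0)&(mask if mask is not None else True))
    Z=P["range_z"][v,u]; M=np.array(P["world_from_camera"])
    return np.c_[(u-P["cx"])/P["fx"]*Z,(v-P["cy"])/P["fy"]*Z,Z]@M[:3,:3].T+M[:3,3]
E
python3 - <<'E'
from h import *
np.set_printoptions(precision=3,suppress=True)
for n in ("side","top"):
    P=read_camera(n); cv2.imwrite(f"pics/{n}0.png",P["img"])
    np.savez(f"{n}0.npz",**P)
    print(n,P["fx"],P["cx"],np.array(P["world_from_camera"]))
    for t in "dip_rod dip_tube pump dish riser beaker oil_bottle jar".split():
        for m in spotter.masks_of(P,t)[:4]:
            C=cloud(P,m["mask"]); 
            print(t,round(m["p"],2),np.round(m["location"]),m["mask"].sum(), np.median(C,0) if len(C) else '', (np.percentile(C,2,0),np.percentile(C,98,0)) if len(C) else '')
    for t in "dip_rod dip_rod_handle dip_rod_tip dip_tube pump dish riser".split():
        for m in spotter.spot_point(P,t)[:4]: print("pt",t,round(m["p"],2),np.round(m["location"],1))
print(readout.read_state())
E
```

```text
pics
side 466.4126017370372 318.4641657498831 [[-0.96  -0.176  0.218  0.173]
 [-0.28   0.624 -0.73   0.763]
 [-0.008 -0.761 -0.648  0.849]
 [ 0.     0.     0.     1.   ]]
dip_rod 0.82 [290. 216.] 227 [ 0.57  -0.256  0.026] (array([ 0.562, -0.396,  0.007]), array([ 0.585, -0.227,  0.034]))
dip_rod 0.74 [341. 226.] 204 [ 0.412 -0.266  0.016] (array([ 0.388, -0.299,  0.003]), array([ 0.472, -0.19 ,  0.025]))
pump 0.61 [279. 353.] 12632 [0.393 0.286 0.148] (array([0.336, 0.098, 0.018]), array([0.513, 0.397, 0.201]))
pump 0.58 [290. 217.] 249 [ 0.571 -0.256  0.026] (array([ 0.562, -0.343,  0.003]), array([ 0.587, -0.227,  0.034]))
dish 0.98 [254. 262.] 1815 [ 0.598 -0.075  0.005] (array([ 0.49 , -0.118,  0.001]), array([0.656, 0.012, 0.02 ]))
dish 0.64 [337. 270.] 889 [ 0.364 -0.025  0.059] (array([ 0.336, -0.07 ,  0.002]), array([ 0.392, -0.01 ,  0.087]))
riser 0.69 [338. 121.] 14970 [ 0.534 -0.677  0.128] (array([ 0.346, -0.807,  0.093]), array([ 0.739, -0.375,  0.323]))
beaker 0.67 [337. 268.] 861 [ 0.364 -0.025  0.059] (array([ 0.336, -0.07 ,  0.004]), array([ 0.392, -0.01 ,  0.087]))
[... 2255 characters left out ...]
 [381.9 376.6]
pt dip_rod_handle 0.69 [390.1 259.9]
pt dip_rod_handle 0.67 [384.2 198.2]
pt dip_rod_tip 0.86 [432.9 308.5]
pt dip_rod_tip 0.69 [355.  237.8]
pt dip_tube 0.7 [216.8 195.6]
pt dish 0.72 [506.8 208.8]
pt dish 0.59 [305. 202.]
pt riser 0.91 [509.5 211.7]
{'time': 1.6, 'q': array([-1.176,  0.264,  1.604,  0.   ,  1.274, -0.037]), 'joint_vel': array([-0.   ,  0.001,  0.   ,  0.002, -0.   , -0.002]), 'joint_torque': array([ -0.001, -51.505, -36.771,  -0.   ,   0.001,  -0.   ]), 'tool_pos': array([ 0.282, -0.613,  0.245]), 'tcp_rot': array([-1.383,  0.886, -0.886]), 'wrist_force': array([ 0.45 , -0.211,  0.139]), 'torque': array([-0.031,  0.004, -0.005]), 'width': 0.9982407464030962}
```

View pics/top0.png

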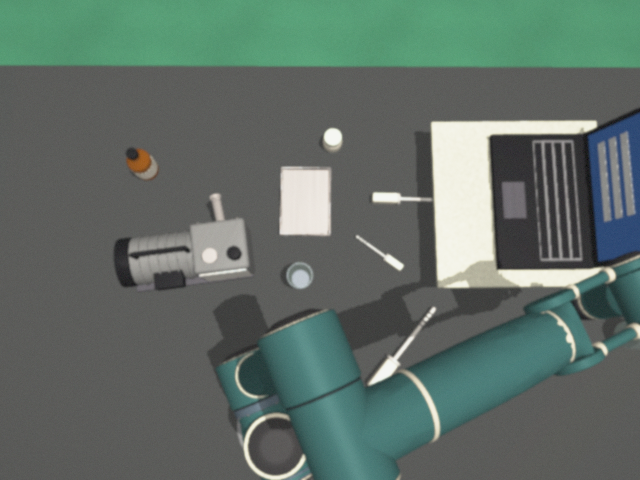

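View pics/side0.png

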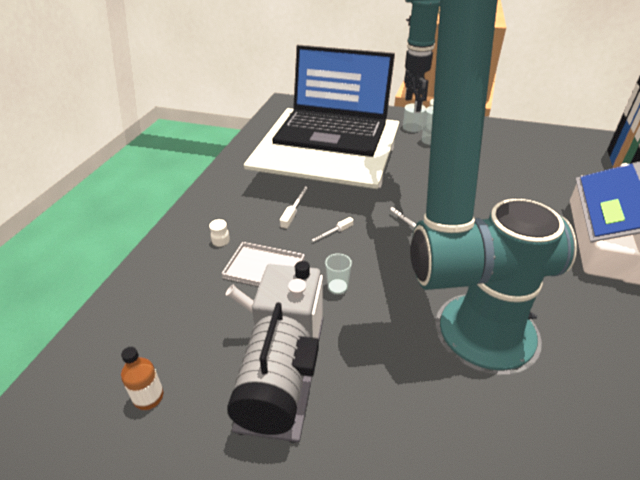

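Top view: three rods. The one with its shaft under the riser (handle ~[385,198]) is probably the middle-sized; there is a smaller one at [390,260] and a bigger one at [390,362]. The pump's tube runs from [222,220] up to [215,197], the dish is at [305,202]. Next I fit poses.

Run:
```python
from h import *
from scipy.spatial.transform import Rotation as R
np.set_printoptions(precision=4,suppress=True)
S=readout.read_state(); print(R.from_rotvec(S["tcp_rot"]).as_matrix())
Ps={n:dict(np.load(f"{n}0.npz")) for n in ("side","top")}
for n,P in Ps.items():
    C=cloud(P)
    def box(a,b): return C[np.all((C>a)&(C<b),1)]
    # rods: handle points high
    for nm,a,b in (("mid",(.54,-.33,.012),(.61,-.2,.06)),("small",(.37,-.32,.012),(.48,-.17,.06)),("big",(.06,-.4,.015),(.32,-.18,.07))):
        q=box(a,b)
        if len(q)<10: print(n,nm,len(q)); continue
        r=cv2.minAreaRect(q[:,:2].astype(np.float32)); print(n,nm,len(q),np.round(r[0],4),np.round(r[1],4),r[2],"ymin/max",q[:,1].min(),q[:,1].max(),"zmed",np.median(q[:,2]),np.percentile(q[:,2],95))
    q=box((.54,-.38,.004),(.61,-.3,.06)); print("shaft",len(q),q[np.argsort(q[:,1])][::6])
    q=box((.46,-.13,.010),(.68,.03,.03)); r=cv2.minAreaRect(q[:,:2].astype(np.float32)); print("dish",r)
    q=box((.3,-.41,.09),(.8,-.36,.115)); e=[(x,q[abs(q[:,0]-x)<.01][:,1].max()) for x in np.arange(.37,.74,.06) if (abs(q[:,0]-x)<.01).any()]; print("edge",np.array(e))
    q=box((.3,.05,.16),(.52,.25,.18)); r=cv2.minAreaRect(q[:,:2].astype(np.float32)); print("case",len(q),r)
    q=box((.50,.11,.05),(.62,.22,.17)); 
    print("tube",len(q),q.min(0),q.max(0)); np.save(f"tube_{n}.npy",q)
T=Ps["top"]["img"]; Sd=Ps["side"]["img"]
z=lambda I,a,b,c,d:cv2.resize(I[b:d,a:c],(400,300),interpolation=cv2.INTER_CUBIC)
cv2.imwrite("pics/crops.png",np.vstack([np.hstack([z(T,180,180,260,240),z(T,360,170,440,230)]),np.hstack([z(Sd,215,265,295,325),z(Sd,265,180,345,240)])]))
```

```text
[[ 0.4185 -0.      0.9082]
 [-0.9082  0.      0.4185]
 [-0.     -1.      0.    ]]
side mid 203 [ 0.5737 -0.2766] [0.1013 0.0258] 87.58071899414062 ymin/max -0.327104392305689 -0.22618562671719866 zmed 0.028942505448829925 0.03367185016399613
side small 157 [ 0.4333 -0.2444] [0.1486 0.0238] 51.86648178100586 ymin/max -0.3101295923607531 -0.18245153262174962 zmed 0.017990043987483162 0.02372215426255235
side big 108 [ 0.2475 -0.3489] [0.0144 0.1059] 50.181358337402344 ymin/max -0.38458420160380935 -0.31066940573337043 zmed 0.023745126032314212 0.02688141629207383
shaft 63 [[ 0.6008 -0.3795  0.0045]
 [ 0.5682 -0.3726  0.019 ]
 [ 0.5694 -0.3658  0.0158]
 [ 0.5606 -0.3576  0.0041]
 [ 0.6088 -0.3545  0.0046]
 [ 0.5965 -0.3475  0.0041]
 [ 0.5497 -0.344   0.0042]
 [ 0.5692 -0.3356  0.0176]
 [ 0.5696 -0.3271  0.0159]
 [ 0.5738 -0.321   0.0193]
 [ 0.6061 -0.3008  0.0046]]
dish ((0.5691180229187012, -0.052506156265735626), (0.13620629906654358, 0.18017001450061798), 88.02738952636719)
edge [[ 0.37   -0.3726]
 [ 0.43   -0.3708]
 [ 0.49   -0.3691]
 [ 0.55   -0.3709]
 [ 0.61   -0.3699]
 [ 0.67   -
[... 1332 characters left out ...]
.0221]
 [ 0.5969 -0.326   0.0073]
 [ 0.5694 -0.3233  0.0207]
 [ 0.5699 -0.321   0.0186]
 [ 0.5677 -0.3178  0.0051]
 [ 0.5589 -0.3145  0.0081]
 [ 0.5569 -0.3123  0.0049]
 [ 0.5596 -0.3097  0.0049]
 [ 0.5695 -0.3077  0.0203]
 [ 0.5755 -0.3056  0.0176]
 [ 0.5865 -0.3023  0.0054]]
dish ((0.5728837847709656, -0.044563062489032745), (0.1431414932012558, 0.20771467685699463), 88.7962417602539)
edge [[ 0.37   -0.3725]
 [ 0.43   -0.3712]
 [ 0.49   -0.3708]
 [ 0.55   -0.3707]
 [ 0.61   -0.371 ]
 [ 0.67   -0.3689]
 [ 0.73   -0.369 ]]
case 2494 ((0.41999953985214233, 0.16536524891853333), (0.1240936666727066, 0.16759733855724335), 7.422824382781982)
tube 236 [0.5002 0.1463 0.0934] [0.5558 0.1752 0.1505]
```

View pics/crops.png

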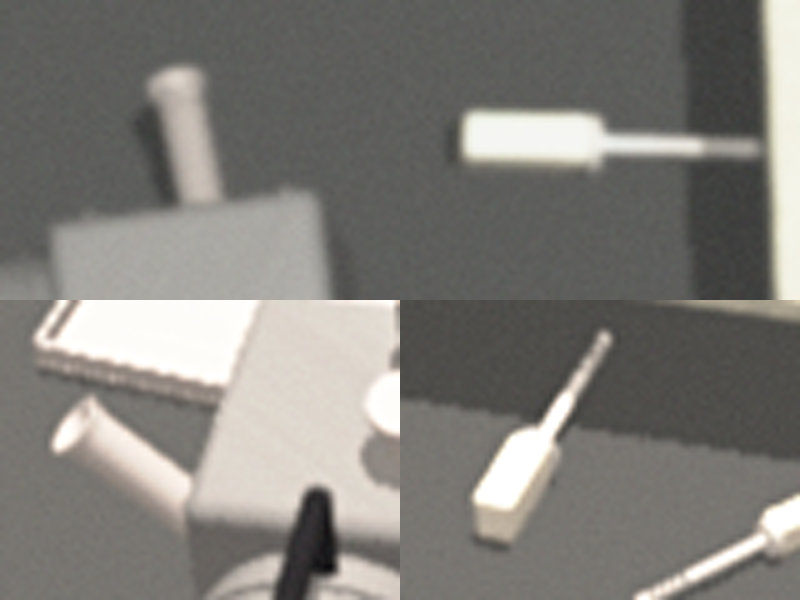

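Run:
```python
from h import *
from scipy.optimize import least_squares
np.set_printoptions(precision=4,suppress=True)
Ps={n:dict(np.load(f"{n}0.npz")) for n in ("side","top")}
allq=[]
for n,P in Ps.items():
    C=cloud(P)
    q=C[(abs(C[:,2]-.17)<.012)&(C[:,0]>.3)&(C[:,0]<.53)&(C[:,1]>.07)&(C[:,1]<.3)]
    ys=np.arange(.095,.235,.01); e=np.array([(y,np.sort(q[abs(q[:,1]-y)<.005][:,0])[[-3,2]][0],np.sort(q[abs(q[:,1]-y)<.005][:,0])[2]) for y in ys if (abs(q[:,1]-y)<.005).sum()>8])
    print(n,e.T)
    t=C[(C[:,0]>.505)&(C[:,0]<.575)&(abs(C[:,1]-.165)<.035)&(C[:,2]>.085)&(C[:,2]<.17)]
    allq.append(t)
    # rod ridge
    q=C[np.all((C>(.55,-.375,.012))&(C<(.595,-.225,.05)),1)]
    b=[(y,np.median(q[abs(q[:,1]-y)<.006][:,0]),(abs(q[:,1]-y)<.006).sum()) for y in np.arange(-.37,-.225,.012)]; print(np.array(b).T)
    f=np.polyfit(q[:,1],q[:,0],1); print("rod x=f(y)",f,np.polyval(f,-.258))
def res(p,q):
    m=np.array([p[0],p[1],.14]); a=np.array([np.cos(p[2]),np.sin(p[2]),1])/2**.5
    d=q-m; s=d@a; r=np.linalg.norm(d-np.outer(s,a),axis=1)
    R=np.where(s>-.014,.0125,.011)
    return np.r_[(r-R), 10*0]
for nm,q in (("side",allq[0]),("top",allq[1]),("both",np.vstack(allq))):
    for fix in (None,):
        r=least_squares(lambda p:res(p,q),[.55,.16,.13],loss="soft_l1",f_scale=.002); m=np.array([*r.x[:2],.14]); a=np.array([np.cos(r.x[2]),np.sin(r.x[2]),1])/2**.5
        s=(q-m)@a; print(nm,len(q),r.x,np.sqrt(np.mean(r.fun**2)),"s max",np.sort(s)[-8:],np.percentile(s,2))
T=Ps["top"]; S=Ps["side"]
print("mouth px top",w(T,(216.8,195.6),.14),"side",w(S,(228.2,287.6),.14))
# mouth ellipse centre by crop view: side crop px (72,428-300)->/5
print("side crop mouth",w(S,(215+74/5,265+127/5),.14),"top crop",w(T,(180+177/5,180+75/5),.14), "dish", w(T,(305,202),0))
```

```text
side [[0.095  0.105  0.115  0.125  0.135  0.145  0.155  0.165  0.175  0.185
  0.195  0.205  0.215  0.225 ]
 [0.4867 0.4879 0.4848 0.4857 0.4839 0.4828 0.4811 0.4792 0.4792 0.4789
  0.4761 0.4748 0.4743 0.4166]
 [0.3692 0.3684 0.3697 0.3673 0.3655 0.3629 0.3621 0.3597 0.3587 0.3586
  0.3595 0.3619 0.4099 0.4008]]
[[-0.37   -0.358  -0.346  -0.334  -0.322  -0.31   -0.298  -0.286  -0.274
  -0.262  -0.25   -0.238  -0.226 ]
 [ 0.5721  0.571   0.5702  0.5727  0.571   0.5736  0.565   0.5677  0.5695
   0.5707  0.5696  0.5686  0.5761]
 [ 9.      5.      5.      6.      8.      2.     18.     25.     27.
  22.     32.     31.     38.    ]]
rod x=f(y) [0.0253 0.5785] 0.5720150567124358
top [[0.095  0.105  0.115  0.125  0.135  0.145  0.155  0.165  0.175  0.185
  0.195  0.205  0.215  0.225 ]
 [0.4882 0.4881 0.4866 0.4864 0.4838 0.4841 0.482  0.4794 0.4784 0.4772
  0.4771 0.4748 0.4721 0.4092]
 [0.3691 0.3691 0.367  0.3648 0.3646 0.36   0.36   0.36   0.3593 0.3593
  0.3577 0.3633 0.4093 0.3974]]
[[-0.37   -0.358  -0.346  -0.334  -0.322  -0.31   -0.298  -0.286  -0.274
  -0.262  -0.25   -0.238  -0.226 ]
 [ 0.5707  0.57    0.5698  0.5714  0.5729  0.5725  0.5712  0.571   0.5703
   0.5715  0.5706  0.574   0.5721]
 [11.     11.     13.     16.     10.     13.     27.     46.     47.
  48.     46.     46.     28.    ]]
rod x=f(y) [0.0142 0.5756] 0.5719719098140699
side 302 [0.5489 0.1616 0.1547] 0.001683755549268449 s max [0.0014 0.0014 0.0016 0.0018 0.0019 0.0019 0.002  0.0028] -0.0560816449968454
top 214 [0.5485 0.1631 0.1017] 0.0026621808505311916 s max [0.0017 0.0017 0.0019 0.0019 0.0021 0.0029 0.0029 0.0035] -0.05365836451706303
both 516 [0.5489 0.1621 0.1475] 0.002273062569602279 s max [0.0019 0.002  0.0021 0.0023 0.0025 0.0027 0.0028 0.0029] -0.054616825949161556
mouth px top [0.5492 0.1586 0.14  ] side [0.5546 0.1565 0.14  ]
side crop mouth [0.5479 0.1631 0.14  ] top crop [0.5507 0.162  0.14  ] dish [ 0.5658 -0.0514  0.    ]
```

```bash
cat >> h.py <<'E'
from scipy.spatial.transform import Rotation as R, Slerp
np.set_printoptions(precision=4,suppress=True)
TH=np.deg2rad(35)   # hand leans back along the rod by this
def Rtool(u,th=TH):
    """tool orientation for rod x = u (unit), marked side up; jaws along rod y"""
    u=np.array(u,float)/np.linalg.norm(u)
    yr=np.cross([0,0,1],u); yr/=np.linalg.norm(yr); zr=np.cross(u,yr)
    a=np.sin(th)*u-np.cos(th)*zr
    return np.c_[yr,a,np.cross(yr,a)]   # tool x = rod y
def rows(goal,Rg,n,op):
    S=readout.read_state(); p0=np.array(S["tool_pos"]); R0=R.from_rotvec(S["tcp_rot"])
    G=R.from_matrix(Rg) if np.shape(Rg)==(3,3) else Rg
    sl=Slerp([0,1],R.concatenate([R0,G])); dp=(np.array(goal)-p0)/n
    print("t",round(S["time"],2),"pos",p0,"dist",np.linalg.norm(dp*n),"deg",np.rad2deg((R0.inv()*G).magnitude()),"q",S["q"],"F",S["wrist_force"],"w",round(S["width"],3))
    rv=(R0.inv()*G).as_rotvec()/n
    out=[[*map(float,np.round(sl(k/n).inv().apply(dp),4)),*map(float,np.round(rv,4)),op] for k in range(n)]
    print("["+",".join(str(o).replace(" ","") for o in out)+"]")
E
python3 - <<'E'
from h import *
u=(-.015,-1,0); Rg=Rtool(u); print(Rg)
rows((.46,-.18,.25),Rg,10,.7)
E
```

```text
[[ 0.9999 -0.0086  0.0123]
 [-0.015  -0.5735  0.8191]
 [ 0.     -0.8192 -0.5736]]
t 1.6 pos [ 0.2825 -0.613   0.2453] dist 0.46803372637144997 deg 72.39021054693238 q [-1.1759  0.2639  1.604   0.      1.2737 -0.0369] F [ 0.4502 -0.2112  0.1386] w 0.998
[[-0.0319,-0.0005,0.0342,-0.0544,-0.1087,-0.0343,0.7],[-0.0279,-0.0035,0.0374,-0.0544,-0.1087,-0.0343,0.7],[-0.0236,-0.0064,0.0399,-0.0544,-0.1087,-0.0343,0.7],[-0.0188,-0.0094,0.0418,-0.0544,-0.1087,-0.0343,0.7],[-0.0138,-0.0123,0.043,-0.0544,-0.1087,-0.0343,0.7],[-0.0087,-0.015,0.0435,-0.0544,-0.1087,-0.0343,0.7],[-0.0034,-0.0176,0.0432,-0.0544,-0.1087,-0.0343,0.7],[0.0019,-0.0199,0.0423,-0.0544,-0.1087,-0.0343,0.7],[0.0071,-0.022,0.0407,-0.0544,-0.1087,-0.0343,0.7],[0.0122,-0.0239,0.0384,-0.0544,-0.1087,-0.0343,0.7]]
```

Request:
jog_arm --pt "-0.032 0 0.034 -0.054 -0.109 -0.034 0.7" --pt "-0.028 -0.0035 0.037 -0.054 -0.109 -0.034 0.7" --pt "-0.024 -0.0065 0.04 -0.054 -0.109 -0.034 0.7" --pt "-0.019 -0.0095 0.042 -0.054 -0.109 -0.034 0.7" --pt "-0.014 -0.012 0.043 -0.054 -0.109 -0.034 0.7" --pt "-0.009 -0.015 0.0435 -0.054 -0.109 -0.034 0.7" --pt "-0.0035 -0.0175 0.043 -0.054 -0.109 -0.034 0.7" --pt "0.002 -0.02 0.042 -0.054 -0.109 -0.034 0.7" --pt "0.007 -0.022 0.041 -0.054 -0.109 -0.034 0.7" --pt "0.012 -0.024 0.038 -0.054 -0.109 -0.034 0.7"

```text
time: 2.85
tool_pos: [0.4571, -0.1694, 0.2497]
tcp_rot: [-2.197, -0.017, 0.007]
wrist_force: [1.6, 0.1, -0.7]
width: 0.702
```

Run:
```python
from h import *
u=(-.015,-1,0); Rg=Rtool(u); a=Rg[:,1]
g=np.array([.571,-.258,.020])+0.005*a
rows(g-.10*a,Rg,8,.7)
```

```text
t 2.85 pos [ 0.4571 -0.1694  0.2497] dist 0.193351832587453 deg 1.9109428976575895 q [ 0.0029 -0.1148  2.1217 -0.6759  1.214   0.2588] F [ 1.6334  0.0766 -0.6736] w 0.702
[[0.0143,0.018,0.0075,0.0019,0.0029,0.0023,0.7],[0.0143,0.018,0.0075,0.0019,0.0029,0.0023,0.7],[0.0143,0.018,0.0075,0.0019,0.0029,0.0023,0.7],[0.0143,0.018,0.0075,0.0019,0.0029,0.0023,0.7],[0.0143,0.0179,0.0075,0.0019,0.0029,0.0023,0.7],[0.0143,0.0179,0.0075,0.0019,0.0029,0.0023,0.7],[0.0144,0.0179,0.0076,0.0019,0.0029,0.0023,0.7],[0.0144,0.0179,0.0076,0.0019,0.0029,0.0023,0.7]]
```

Request:
jog_arm --pt "0.0145 0.018 0.0075 0.002 0.003 0.002 0.7" --pt "0.0145 0.018 0.0075 0.002 0.003 0.002 0.7" --pt "0.0145 0.018 0.0075 0.002 0.003 0.002 0.7" --pt "0.0145 0.018 0.0075 0.002 0.003 0.002 0.7" --pt "0.0145 0.018 0.0075 0.002 0.003 0.002 0.7" --pt "0.0145 0.018 0.0075 0.002 0.003 0.002 0.7" --pt "0.0145 0.018 0.0075 0.002 0.003 0.002 0.7" --pt "0.0145 0.017 0.0075 0.002 0.003 0.002 0.7" --pt "0 0 0 0 0 0 0.7"

```text
time: 3.98
tool_pos: [0.5823, -0.195, 0.096]
tcp_rot: [-2.178, -0.004, -0.01]
wrist_force: [-0.1, -0.8, -0.6]
width: 0.702
```

Run:
```python
from h import *
from scipy.optimize import least_squares
u=(-.015,-1,0); Rg=Rtool(u); a=Rg[:,1]
g=np.array([.571,-.261,.020])
rows(g,Rg,8,.7)
S=readout.read_state()
# kinematic model: z-yaw, y-pitch q2,q3, roll q4 about forearm, pitch q5, roll q6 about tool
D=[([-1.1759,.2639,1.604,0,1.2737,-.0369],[.2825,-.613,.2453],[-1.383,.886,-.886]),([.0029,-.1148,2.1217,-.6759,1.214,.2588],[.4571,-.1694,.2497],None),(S["q"],S["tool_pos"],S["tcp_rot"])]
def fk(q,p,s=1):
    h,a,e,b,d,o=p; r=lambda ax,t:R.from_rotvec(np.array(ax)*t)
    R1=r([0,0,1],q[0]); R2=R1*r([0,1,0],q[1]); R3=R2*r([0,1,0],q[2]); R4=R3*r([0,0,1],s*q[3]); R5=R4*r([0,1,0],q[4])
    P=R1.apply([o,0,h])+R2.apply([0,0,a])+R3.apply([e,0,b])+R5.apply([0,0,d])
    return P,R5
for s in (1,-1):
    r=least_squares(lambda p:np.r_[np.concatenate([fk(q,p,s)[0]-x for q,x,_ in D]),1e-3*(p-np.array([.2,.5,0,.5,.25,0]))],[.2,.5,0,.5,.25,0]); print(s,r.x,[ (fk(q,r.x,s)[0]-x).round(4) for q,x,_ in D], fk(D[2][0],r.x,s)[1].as_matrix()[:,2], a)
```

```text
t 3.98 pos [ 0.5823 -0.195   0.096 ] dist 0.10132902941517204 deg 0.953473859277932 q [-0.0508  0.3009  1.9814 -0.7602  0.9728  0.4312] F [-0.128  -0.7725 -0.5619] w 0.702
[[-0.0015,0.0125,-0.0014,-0.0005,0.0008,0.0019,0.7],[-0.0015,0.0125,-0.0014,-0.0005,0.0008,0.0019,0.7],[-0.0014,0.0125,-0.0014,-0.0005,0.0008,0.0019,0.7],[-0.0014,0.0125,-0.0014,-0.0005,0.0008,0.0019,0.7],[-0.0014,0.0125,-0.0013,-0.0005,0.0008,0.0019,0.7],[-0.0014,0.0125,-0.0013,-0.0005,0.0008,0.0019,0.7],[-0.0013,0.0125,-0.0013,-0.0005,0.0008,0.0019,0.7],[-0.0013,0.0125,-0.0013,-0.0005,0.0008,0.0019,0.7]]
1 [0.2103 0.5125 0.0052 0.5506 0.2913 0.0159] [array([-0.023 , -0.0096,  0.0023]), array([-0.0003, -0.    , -0.0035]), array([ 0.0002, -0.0008,  0.0012])] [ 0.0064 -0.5706 -0.8212] [-0.0086 -0.5735 -0.8192]
-1 [-0.35    0.5207  0.0576  0.3394 -0.2809  0.2313] [array([-0.0229, -0.0098,  0.0338]), array([-0.0039,  0.0061, -0.0505]), array([0.0039, 0.005 , 0.0167])] [ 0.0642  0.567  -0.8212] [-0.0086 -0.5735 -0.8192]
```

Request:
jog_arm --pt "-0.0015 0.0125 -0.0015 0 0.001 0.002 0.7" --pt "-0.0015 0.0125 -0.0015 0 0.001 0.002 0.7" --pt "-0.0015 0.0125 -0.0015 0 0.001 0.002 0.7" --pt "-0.0015 0.0125 -0.0015 0 0.001 0.002 0.7" --pt "-0.0015 0.0125 -0.0015 0 0.001 0.002 0.7" --pt "-0.0015 0.0125 -0.001 0 0.001 0.002 0.7" --pt "-0.0015 0.01 -0.001 0 0.001 0.002 0.7" --pt "0 0 0 0 0 0 0.7"

```text
time: 4.97
tool_pos: [0.5698, -0.2556, 0.0287]
tcp_rot: [-2.178, 0.018, -0.011]
wrist_force: [-0.0, 0.2, -0.3]
width: 0.702
```

Run:
```python
from h import *
Rg=Rtool((-.015,-1,0))
rows(np.array([.571,-.261,.020]),Rg,3,.7)
P=read_camera("side"); cv2.imwrite("pics/g.png",cv2.resize(P["img"][150:270,220:380],(800,600),interpolation=cv2.INTER_CUBIC))
```

```text
t 4.97 pos [ 0.5698 -0.2556  0.0287] dist 0.01032927602498327 deg 0.25122121549731147 q [-0.1565  0.3963  2.0115 -0.8561  0.8451  0.4838] F [-0.0305  0.1759 -0.3129] w 0.702
[[0.0004,0.0034,0.0002,-0.0012,-0.0009,-0.0,0.7],[0.0004,0.0034,0.0002,-0.0012,-0.0009,-0.0,0.7],[0.0004,0.0034,0.0002,-0.0012,-0.0009,-0.0,0.7]]
```

View pics/g.png

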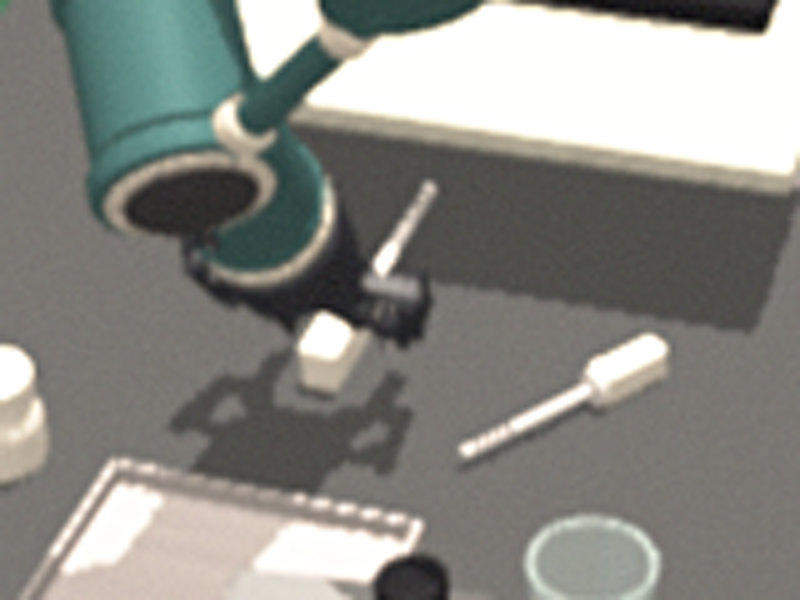

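The fingers straddle the handle (white block at [335,350] of the crop); the shaft runs under the riser. I go in the last 1 cm and close.

Request:
jog_arm --pt "0.0005 0.004 0 -0.001 -0.001 0 0.7" --pt "0.0005 0.004 0 -0.001 -0.001 0 0.7" --pt "0 0.002 0 0 0 0 0.7" --pt "0 0 0 0 0 0 0.2" --pt "0 0 0 0 0 0 0.1" --pt "0 0 0 0 0 0 0.1" --pt "0 0 0 0 0 0 0.1" --pt "0 0 0 0 0 0 0.1" --force 70

```text
time: 6.02
tool_pos: [0.573, -0.2608, 0.0218]
tcp_rot: [-2.181, 0.012, -0.012]
wrist_force: [0.2, -0.5, 0.4]
width: 0.264
```

Run:
```python
from h import *
Rg=Rtool((-.015,-1,0))
S=readout.read_state(); p=np.array(S["tool_pos"]); R0=R.from_rotvec(S["tcp_rot"])
rows(p+[0,0,.012],R0,2,.1)
rows(p+[0.002,.14,.012],R0,10,.1)
```

```text
t 6.03 pos [ 0.573  -0.2608  0.0218] dist 0.012 deg 0.0 q [-0.1638  0.4115  2.0077 -0.8722  0.8312  0.4934] F [ 0.1819 -0.5435  0.3607] w 0.264
[[0.0,-0.0049,-0.0034,0.0,0.0,0.0,0.1],[0.0,-0.0049,-0.0034,0.0,0.0,0.0,0.1]]
t 6.03 pos [ 0.573  -0.2608  0.0218] dist 0.14052757736472937 deg 0.0 q [-0.1638  0.4115  2.0077 -0.8722  0.8312  0.4934] F [ 0.1819 -0.5435  0.3607] w 0.264
[[0.0,-0.009,0.0108,0.0,0.0,0.0,0.1],[0.0,-0.009,0.0108,0.0,0.0,0.0,0.1],[0.0,-0.009,0.0108,0.0,0.0,0.0,0.1],[0.0,-0.009,0.0108,0.0,0.0,0.0,0.1],[0.0,-0.009,0.0108,0.0,0.0,0.0,0.1],[0.0,-0.009,0.0108,0.0,0.0,0.0,0.1],[0.0,-0.009,0.0108,0.0,0.0,0.0,0.1],[0.0,-0.009,0.0108,0.0,0.0,0.0,0.1],[0.0,-0.009,0.0108,0.0,0.0,0.0,0.1],[0.0,-0.009,0.0108,0.0,0.0,0.0,0.1]]
```

Request:
jog_arm --pt "0 -0.005 -0.0035 0 0 0 0.1" --pt "0 -0.005 -0.0035 0 0 0 0.1" --pt "0 -0.006 0.0085 0 0 0 0.1" --pt "0 -0.0075 0.0108 0 0 0 0.1" --pt "0 -0.0075 0.0108 0 0 0 0.1" --pt "0 -0.0075 0.0108 0 0 0 0.1" --pt "0 -0.0075 0.0108 0 0 0 0.1" --pt "0 -0.0075 0.0108 0 0 0 0.1" --pt "0 -0.0075 0.0108 0 0 0 0.1" --pt "0 -0.0075 0.0108 0 0 0 0.1"

```text
time: 7.28
tool_pos: [0.5737, -0.1505, 0.0339]
tcp_rot: [-2.179, 0.013, -0.011]
wrist_force: [-0.0, -0.8, -2.4]
width: 0.264
```

Run:
```python
from h import *
S=readout.read_state(); p=np.array(S["tool_pos"]); R0=R.from_rotvec(S["tcp_rot"]);print(S["tcp_rot"])
rows(p+[0.02,.06,.25],R0,8,.1)
```

```text
[-2.1793  0.0126 -0.0111]
t 7.28 pos [ 0.5737 -0.1505  0.0339] dist 0.25787593916455254 deg 0.0 q [ 0.0266  0.3889  2.0095 -0.7866  0.939   0.5831] F [-0.0401 -0.8135 -2.3685] w 0.264
[[0.0025,-0.0299,-0.0117,0.0,0.0,0.0,0.1],[0.0025,-0.0299,-0.0117,0.0,0.0,0.0,0.1],[0.0025,-0.0299,-0.0117,0.0,0.0,0.0,0.1],[0.0025,-0.0299,-0.0117,0.0,0.0,0.0,0.1],[0.0025,-0.0299,-0.0117,0.0,0.0,0.0,0.1],[0.0025,-0.0299,-0.0117,0.0,0.0,0.0,0.1],[0.0025,-0.0299,-0.0117,0.0,0.0,0.0,0.1],[0.0025,-0.0299,-0.0117,0.0,0.0,0.0,0.1]]
```

Request:
jog_arm --pt "0.0025 -0.03 -0.012 0 0 0 0.1" --pt "0.0025 -0.03 -0.012 0 0 0 0.1" --pt "0.0025 -0.03 -0.012 0 0 0 0.1" --pt "0.0025 -0.03 -0.012 0 0 0 0.1" --pt "0.0025 -0.03 -0.012 0 0 0 0.1" --pt "0.0025 -0.03 -0.012 0 0 0 0.1" --pt "0.0025 -0.03 -0.012 0 0 0 0.1" --pt "0.0025 -0.03 -0.012 0 0 0 0.1" --pt "0 0 0 0 0 0 0.1"

```text
time: 8.4
tool_pos: [0.5926, -0.0855, 0.2916]
tcp_rot: [-2.178, 0.015, -0.005]
wrist_force: [0.5, -0.5, -1.5]
width: 0.264
```

```bash
cat >> h.py <<'E'
def rodlook(tag,ext=None):
    """shaft points in the tool frame (calibrated cameras, depth)"""
    S=readout.read_state(); p=np.array(S["tool_pos"]); Rt=R.from_rotvec(S["tcp_rot"]).as_matrix()
    out=[]
    for n in ("side","top"):
        P=read_camera(n); cv2.imwrite(f"pics/{tag}_{n}.png",P["img"])
        C=(cloud(P)-p)@Rt          # tool frame
        th=TH; ux=np.array([0,np.sin(th),-np.cos(th)]); uz=np.array([0,-np.cos(th),-np.sin(th)]) # rod x, z in tool frame nominal
        o=-.005*np.array([0,1,0])+.04*ux   # nominal rod origin (grasp at x=-40 mm)
        L=np.c_[(C-o)@ux,(C-o)[:,0],(C-o)@uz]   # rod coords x, y, z
        q=L[(L[:,0]>.008)&(L[:,0]<.15)&(abs(L[:,1])<.03)&(abs(L[:,2])<.04)]
        print(n,len(q))
        if len(q)>15:
            for k in (1,2):
                f=np.polyfit(q[:,0],q[:,k],1); f=np.polyfit(*q[abs(q[:,k]-np.polyval(f,q[:,0]))<.01][:,[0,k]].T,1); print("  ","xyz"[k],"slope",f[0],"at0",f[1])
            print("   x max",np.sort(q[:,0])[-5:])
        for m in spotter.spot_point(P,"dip_rod_tip")[:3]: print("   tip px",np.round(m["location"],1),round(m["p"],2))
        for T in (p+Rt@(o+ux*.13),p+Rt@o):
            M=np.linalg.inv(P["world_from_camera"]); c=M[:3,:3]@T+M[:3,3]; print("   expect tip/origin px",P["fx"]*c[0]/c[2]+P["cx"],P["fy"]*c[1]/c[2]+P["cy"])
E
python3 - <<'E'
from h import *
rodlook("held")
S=readout.read_state(); print(S)
a,b=cv2.imread("pics/held_side.png"),cv2.imread("pics/held_top.png")
cv2.imwrite("pics/held.png",np.hstack([cv2.resize(a[100:400,150:350],(400,600)),cv2.resize(b[100:400,220:420],(400,600))]))
E
```

```text
side 61
   y slope -0.0062615110035424025 at0 -0.0008151898352000962
   z slope 0.026388721001497518 at0 -0.0048038604765272
   x max [0.124  0.1266 0.1286 0.1293 0.1306]
   tip px [390.6 205.2] 0.91
   tip px [311.4 238. ] 0.78
   tip px [278.9 132.3] 0.64
   expect tip/origin px 274.7598026336607 131.1639935193025
   expect tip/origin px 254.80485056566732 155.7347274783603
top 200
   y slope -0.007902090852663168 at0 -0.0026051996568016668
   z slope 0.04027169940905048 at0 -0.010510818781139051
   x max [0.1272 0.1276 0.1292 0.1295 0.1296]
   tip px [396.1 162.1] 0.74
   tip px [355.3 236.5] 0.59
   tip px [435.5 305.3] 0.56
   expect tip/origin px 395.64215992133256 160.67781604862432
   expect tip/origin px 335.85894602016447 159.75831429552755
{'time': 8.6, 'q': array([ 0.1317,  0.1445,  1.7817, -0.6127,  1.3704,  0.3152]), 'joint_vel': array([-0.0051,  0.0057,  0.0061, -0.0022,  0.0002, -0.0029]), 'joint_torque': array([  0.1712, -45.1869, -36.8694,  -3.068 ,   1.0588,   0.004 ]), 'tool_pos': array([ 0.5897, -0.0865,  0.2862]), 'tcp_rot': array([-2.1784,  0.0217,  0.0054]), 'wrist_force': array([-0.2683,  0.0977, -1.4695]), 'torque': array([ 0.4156,  0.0039, -0.0262]), 'width': 0.2662278967134637}
```

View pics/held.png

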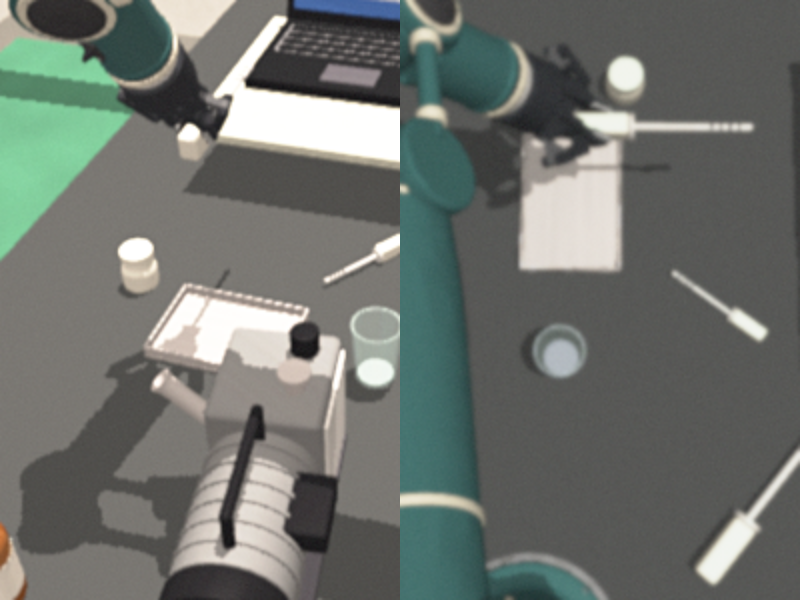

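```bash
cat >> h.py <<'E'
MOUTH=np.array([.549,.1625,.14]); PSI=.125
UX=np.array([0,np.sin(TH),-np.cos(TH)]); UZ=np.array([0,-np.cos(TH),-np.sin(TH)])
O=-.005*np.array([0,1,0])+.04*UX-.0105*UZ+np.array([-.001,0,0])  # rod origin in tool frame
def ins(s,psi=None,mouth=None):
    """TCP pose with rod origin s above the mouth along the tube axis"""
    psi=PSI if psi is None else psi; m=MOUTH if mouth is None else mouth
    t=np.array([np.cos(psi),np.sin(psi),1])/2**.5; Rg=Rtool(-t)
    return m+s*t-Rg@O, Rg
E
python3 - <<'E'
from h import *
p,Rg=ins(.18); print(p)
rows(p,Rg,14,.1)
E
```

```text
[0.697  0.1801 0.2981]
t 8.6 pos [ 0.5897 -0.0865  0.2862] dist 0.28761710648470346 deg 91.80607026133494 q [ 0.1317  0.1445  1.7817 -0.6127  1.3704  0.3152] F [-0.2683  0.0977 -1.4695] w 0.266
[[0.0074,-0.0117,0.0152,0.0464,0.1023,0.0218,0.1],[0.0055,-0.0111,0.0164,0.0464,0.1023,0.0218,0.1],[0.0036,-0.0104,0.0173,0.0464,0.1023,0.0218,0.1],[0.0015,-0.0097,0.0181,0.0464,0.1023,0.0218,0.1],[-0.0005,-0.0088,0.0185,0.0464,0.1023,0.0218,0.1],[-0.0026,-0.0079,0.0188,0.0464,0.1023,0.0218,0.1],[-0.0047,-0.007,0.0187,0.0464,0.1023,0.0218,0.1],[-0.0068,-0.006,0.0185,0.0464,0.1023,0.0218,0.1],[-0.0087,-0.005,0.0179,0.0464,0.1023,0.0218,0.1],[-0.0106,-0.0039,0.0171,0.0464,0.1023,0.0218,0.1],[-0.0124,-0.0029,0.0161,0.0464,0.1023,0.0218,0.1],[-0.0141,-0.0019,0.0149,0.0464,0.1023,0.0218,0.1],[-0.0155,-0.0009,0.0134,0.0464,0.1023,0.0218,0.1],[-0.0168,0.0,0.0118,0.0464,0.1023,0.0218,0.1]]
```

Request:
jog_arm --pt "0.0075 -0.012 0.015 0.0464 0.1023 0.0218 0.1" --pt "0.0055 -0.011 0.0165 0.0464 0.1023 0.0218 0.1" --pt "0.0035 -0.0105 0.0173 0.0464 0.1023 0.0218 0.1" --pt "0.0015 -0.0097 0.018 0.0464 0.1023 0.0218 0.1" --pt "-0.0005 -0.009 0.0185 0.0464 0.1023 0.0218 0.1" --pt "-0.0025 -0.008 0.019 0.0464 0.1023 0.0218 0.1" --pt "-0.0047 -0.007 0.0187 0.0464 0.1023 0.0218 0.1" --pt "-0.007 -0.006 0.0185 0.0464 0.1023 0.0218 0.1" --pt "-0.0087 -0.005 0.018 0.0464 0.1023 0.0218 0.1" --pt "0 0 0 0 0 0 0.1"

```text
time: 9.85
tool_pos: [0.6526, 0.0842, 0.2693]
tcp_rot: [-1.592, 0.743, -0.813]
wrist_force: [-0.4, 0.1, -0.7]
width: 0.266
```

Run:
```python
from h import *
p,Rg=ins(.18)
rows(p,Rg,7,.1)
```

```text
t 9.85 pos [0.6526 0.0842 0.2693] dist 0.10949587580789046 deg 31.680419976745746 q [ 0.166   0.26    1.5728 -0.1524  1.3734  1.1789] F [-0.4094  0.127  -0.6579] w 0.266
[[-0.0072,-0.0064,0.0123,0.0373,0.0683,0.0136,0.1],[-0.0082,-0.0059,0.012,0.0373,0.0683,0.0136,0.1],[-0.009,-0.0053,0.0116,0.0373,0.0683,0.0136,0.1],[-0.0099,-0.0048,0.0111,0.0373,0.0683,0.0136,0.1],[-0.0107,-0.0042,0.0106,0.0373,0.0683,0.0136,0.1],[-0.0114,-0.0037,0.01,0.0373,0.0683,0.0136,0.1],[-0.0121,-0.0032,0.0093,0.0373,0.0683,0.0136,0.1]]
```

Request:
jog_arm --pt "-0.007 -0.0065 0.012 0.037 0.068 0.0135 0.1" --pt "-0.008 -0.006 0.012 0.037 0.068 0.0135 0.1" --pt "-0.009 -0.0055 0.0115 0.037 0.068 0.0135 0.1" --pt "-0.01 -0.005 0.011 0.037 0.068 0.0135 0.1" --pt "-0.0107 -0.0042 0.0105 0.037 0.068 0.0135 0.1" --pt "-0.0115 -0.0037 0.01 0.037 0.068 0.0135 0.1" --pt "-0.012 -0.0032 0.0093 0.037 0.068 0.0135 0.1" --pt "0 0 0 0 0 0 0.1" --pt "0 0 0 0 0 0 0.1" --pt "0 0 0 0 0 0 0.1"

```text
time: 11.1
tool_pos: [0.6889, 0.1711, 0.2807]
tcp_rot: [-1.165, 1.008, -1.183]
wrist_force: [-0.6, 0.2, -0.1]
width: 0.267
```

Run:
```python
from h import *
p,Rg=ins(.18)
rows(p,Rg,3,.1)
rodlook("pre")
S=readout.read_state(); print(S["tool_pos"],S["tcp_rot"])
a,b=cv2.imread("pics/pre_side.png"),cv2.imread("pics/pre_top.png")
cv2.imwrite("pics/pre.png",np.hstack([cv2.resize(a[180:330,170:270],(400,600),interpolation=2),cv2.resize(b[100:250,170:270],(400,600),interpolation=2)]))
```

```text
t 11.1 pos [0.6889 0.1711 0.2807] dist 0.02115713423353609 deg 1.994853874993038 q [ 0.2213  0.2249  1.5932 -0.0297  1.1826  1.6728] F [-0.641   0.2138 -0.076 ] w 0.267
[[-0.0025,-0.0053,0.0038,0.0105,0.0016,0.0046,0.1],[-0.0026,-0.0053,0.0039,0.0105,0.0016,0.0046,0.1],[-0.0026,-0.0052,0.0039,0.0105,0.0016,0.0046,0.1]]
side 245
   y slope 0.00036436113090489186 at0 -0.0006708456556964352
   z slope 0.03469143890862985 at0 -0.006459750902865553
   x max [0.1271 0.1273 0.1279 0.1289 0.1312]
   tip px [390.2 207.2] 0.9
   tip px [223.7 278.9] 0.78
   tip px [311.7 244.6] 0.47
   expect tip/origin px 222.11144439675363 275.77980889971474
   expect tip/origin px 169.4978716999973 239.1041013941779
top 10
   tip px [433.9 308.3] 0.69
   tip px [355.6 237.5] 0.68
   expect tip/origin px 217.1388445793686 185.9909520091501
   expect tip/origin px 206.02417516457558 135.36503068160545
[0.6893 0.1716 0.2813] [-1.1632  1.0081 -1.1835]
```

View pics/pre.png

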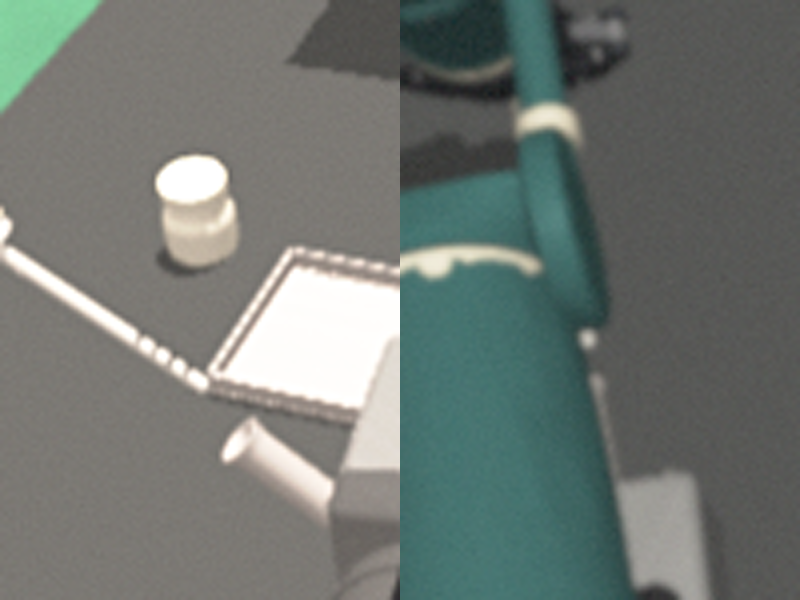

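```bash
cat >> h.py <<'E'
O=-.005*np.array([0,1,0])+.0395*UX-.0095*UZ+np.array([.0005,0,0])
TH=TH-.032   # the rod sits 1.8 deg tip-up in the pads
def ins(s,psi=None,mouth=None):
    psi=PSI if psi is None else psi; m=MOUTH if mouth is None else mouth
    t=np.array([np.cos(psi),np.sin(psi),1])/2**.5; Rg=Rtool(-t,TH)
    return m+s*t-Rg@O, Rg
E
python3 - <<'E'
from h import *
p,Rg=ins(.142)
rows(p,Rg,4,.1)
E
```

```text
t 11.3 pos [0.6893 0.1716 0.2813] dist 0.023304133574837554 deg 3.651135140780355 q [ 0.2216  0.2246  1.5926 -0.0292  1.1822  1.6736] F [-0.6243  0.2324 -0.9372] w 0.271
[[-0.0023,0.0019,-0.005,0.0156,0.0011,0.0033,0.1],[-0.0023,0.0018,-0.005,0.0156,0.0011,0.0033,0.1],[-0.0023,0.0017,-0.0051,0.0156,0.0011,0.0033,0.1],[-0.0023,0.0017,-0.0051,0.0156,0.0011,0.0033,0.1]]
```

Request:
jog_arm --pt "-0.0023 0.0018 -0.005 0.0156 0.001 0.0033 0.1" --pt "-0.0023 0.0018 -0.005 0.0156 0.001 0.0033 0.1" --pt "-0.0023 0.0017 -0.005 0.0156 0.001 0.0033 0.1" --pt "-0.0023 0.0017 -0.005 0.0156 0.001 0.0033 0.1" --pt "0 0 0 0 0 0 0.1" --pt "0 0 0 0 0 0 0.1"

```text
time: 12.05
tool_pos: [0.6675, 0.1787, 0.2704]
tcp_rot: [-1.1, 0.971, -1.2]
wrist_force: [-0.8, 0.3, -0.8]
width: 0.265
```

```bash
cat >> h.py <<'E'
def look2(tag):
    """rod axis against the tube axis, side camera only; prints offsets in tube frame"""
    P=read_camera("side"); cv2.imwrite(f"pics/{tag}.png",P["img"]); C=cloud(P)
    S=readout.read_state(); p=np.array(S["tool_pos"]); Rt=R.from_rotvec(S["tcp_rot"]).as_matrix()
    ux=Rt@np.array([0,np.sin(TH),-np.cos(TH)]); o=p+Rt@O
    t=np.array([np.cos(PSI),np.sin(PSI),1])/2**.5; e1=np.array([-np.sin(PSI),np.cos(PSI),0]); e2=np.cross(t,e1)
    print("kin: origin in tube frame",(o-MOUTH)@e1,(o-MOUTH)@e2,(o-MOUTH)@t,"axis err",ux@e1,ux@e2)
    print("kin: tip in tube",(o+.13*ux-MOUTH)@e1,(o+.13*ux-MOUTH)@e2,(o+.13*ux-MOUTH)@t)
    T=np.c_[(C-MOUTH)@e1,(C-MOUTH)@e2,(C-MOUTH)@t]
    v=P["world_from_camera"][:3,3]-MOUTH; v=v-(v@t)*t; v/=np.linalg.norm(v); v2=np.array([v@e1,v@e2]); print("view dir in e1,e2",v2)
    for nm,lo,hi,rad in (("shaft",.02,.12,.004),("tube",-.055,-.018,.011)):
        q=T[(T[:,2]>lo)&(T[:,2]<hi)&(np.hypot(T[:,0],T[:,1])<.022)]
        def res(k): return np.hypot(q[:,0]-k[0]-k[1]*q[:,2],q[:,1]-k[2]-k[3]*q[:,2])-rad
        r=least_squares(res,[0,0,0,0],loss="soft_l1",f_scale=.001)
        print(nm,len(q),"e1 at0",r.x[0],"slope",r.x[1],"e2 at0",r.x[2],"slope",r.x[3],"rms",np.sqrt(np.mean(r.fun**2)),"at 0.01",r.x[0]+.01*r.x[1],r.x[2]+.01*r.x[3])
    return P
from scipy.optimize import least_squares
E
python3 - <<'E'
from h import *
P=look2("pre2"); rows(*ins(.142),1,.1)
cv2.imwrite("pics/pre2c.png",cv2.resize(P["img"][240:330,180:300],(800,600),interpolation=2))
E
```

```text
kin: origin in tube frame 0.0008489386208290486 0.0008988515792745584 0.14034737636742148 axis err 7.575904823257605e-05 -0.004279325636886557
kin: tip in tube 0.0008587872970992895 0.00034253924647929227 0.01034856706675151
view dir in e1,e2 [0.6697 0.7426]
shaft 195 e1 at0 0.00023618690125052667 slope -0.00033511836100624635 e2 at0 0.0012637778192279231 slope 0.004055097938795704 rms 0.0013579709748139804 at 0.01 0.0002328357176404642 0.0013043287986158802
tube 174 e1 at0 -0.001663437834965185 slope -0.0010675151309070161 e2 at0 0.0009370622581986187 slope 0.0185312788004609 rms 0.001360783696019519 at 0.01 -0.0016741129862742551 0.0011223750462032278
t 12.1 pos [0.6675 0.1787 0.2704] dist 0.0021544230117493783 deg 0.25603880901908393 q [ 0.2363  0.154   1.7027 -0.0252  1.0753  1.691 ] F [-0.6557 -0.5113 -1.7249] w 0.265
[[0.0008,-0.0,0.002,-0.0043,0.0006,-0.0011,0.1]]
```

View pics/pre2c.png

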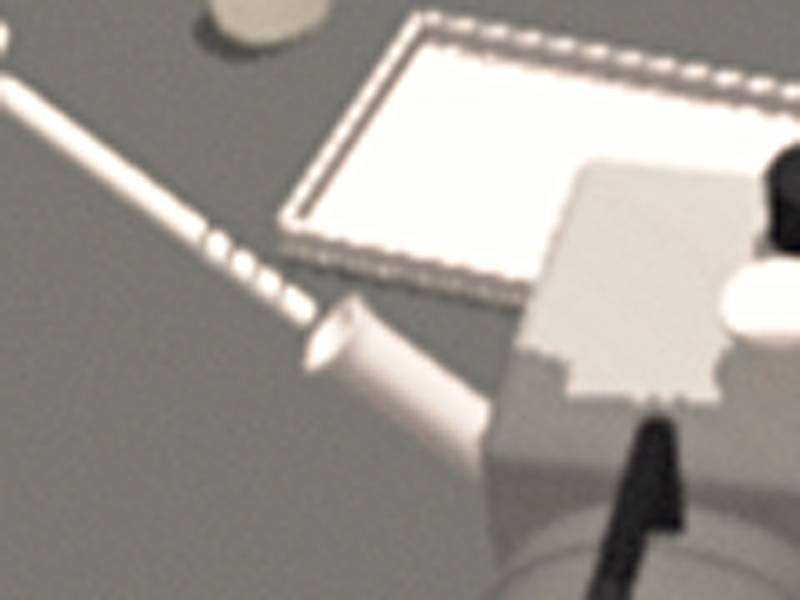

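The tip sits just in front of the mouth ([315,310] vs mouth [330,340] in the crop) and lined up. I enter the flare slowly.

```bash
cat >> h.py <<'E'
MOUTH=MOUTH+(-.001)*np.array([-np.sin(PSI),np.cos(PSI),0])+.0005*np.array([-.7,-.09,.7])
E
python3 - <<'E'
from h import *
rows(*ins(.140),2,.1); rows(*ins(.11),5,.1)
E
```

```text
t 12.1 pos [0.6675 0.1787 0.2704] dist 0.0019482754280188044 deg 0.25603880901908393 q [ 0.2363  0.154   1.7027 -0.0252  1.0753  1.691 ] F [-0.6557 -0.5113 -1.7249] w 0.265
[[0.0009,0.0003,0.0,-0.0021,0.0003,-0.0006,0.1],[0.0009,0.0003,0.0,-0.0021,0.0003,-0.0006,0.1]]
t 12.1 pos [0.6675 0.1787 0.2704] dist 0.03038181633497713 deg 0.25603880901908393 q [ 0.2363  0.154   1.7027 -0.0252  1.0753  1.691 ] F [-0.6557 -0.5113 -1.7249] w 0.265
[[0.0004,0.0034,-0.005,-0.0009,0.0001,-0.0002,0.1],[0.0004,0.0034,-0.005,-0.0009,0.0001,-0.0002,0.1],[0.0004,0.0034,-0.005,-0.0009,0.0001,-0.0002,0.1],[0.0004,0.0034,-0.005,-0.0009,0.0001,-0.0002,0.1],[0.0004,0.0034,-0.005,-0.0009,0.0001,-0.0002,0.1]]
```

Request:
jog_arm --pt "0.001 0 0 -0.002 0 -0.001 0.1" --pt "0.001 0 0 -0.002 0 0 0.1" --pt "0 0.0033 -0.005 0 0 0 0.1" --pt "0 0.0033 -0.005 0 0 0 0.1" --pt "0 0.0033 -0.005 0 0 0 0.1" --pt "0 0.0033 -0.005 0 0 0 0.1" --pt "0 0.0033 -0.005 0 0 0 0.1"

```text
time: 12.98
tool_pos: [0.6462, 0.1736, 0.2477]
tcp_rot: [-1.104, 0.974, -1.199]
wrist_force: [1.2, -0.3, -0.9]
width: 0.265
```

Run:
```python
from h import *
look2("in1"); rows(*ins(.05),7,.1)
```

```text
kin: origin in tube frame -0.0006299992038754877 -2.9073562423894594e-05 0.10751823565944967 axis err -0.00039198015447414013 0.0018616789698582992
kin: tip in tube -0.0006809566239571172 0.00021294470365766717 -0.022481529073030544
view dir in e1,e2 [0.6706 0.7419]
shaft 264 e1 at0 -0.004403806693679219 slope 0.08431035888912987 e2 at0 -0.0030779991875102444 slope 0.09873133549156361 rms 0.004486152436353442 at 0.01 -0.0035607031047879202 -0.002090685832594608
tube 174 e1 at0 -0.0008118357657353525 slope -0.007438544106634812 e2 at0 -0.00026693846065113376 slope -0.008194052856559556 rms 0.001196799430331353 at 0.01 -0.0008862212068017006 -0.0003488789892167293
t 13.03 pos [0.6453 0.1735 0.2467] dist 0.0575335851762501 deg 0.1090250453036956 q [ 0.2368  0.1289  1.7743 -0.0267  1.0351  1.6936] F [-1.1075 -0.1151 -1.8959] w 0.261
[[-0.0001,0.0045,-0.0069,0.0003,0.0,0.0,0.1],[-0.0001,0.0045,-0.0069,0.0003,0.0,0.0,0.1],[-0.0001,0.0045,-0.0069,0.0003,0.0,0.0,0.1],[-0.0001,0.0045,-0.0069,0.0003,0.0,0.0,0.1],[-0.0001,0.0045,-0.0069,0.0003,0.0,0.0,0.1],[-0.0001,0.0045,-0.0069,0.0003,0.0,0.0,0.1],[-0.0001,0.0045,-0.0069,0.0003,0.0,0.0,0.1]]
```

Request:
jog_arm --pt "0 0.0045 -0.007 0 0 0 0.1" --pt "0 0.0045 -0.007 0 0 0 0.1" --pt "0 0.0045 -0.007 0 0 0 0.1" --pt "0 0.0045 -0.007 0 0 0 0.1" --pt "0 0.0045 -0.007 0 0 0 0.1" --pt "0 0.0045 -0.007 0 0 0 0.1"

```text
time: 13.78
tool_pos: [0.6077, 0.1688, 0.2098]
tcp_rot: [-1.105, 0.975, -1.199]
wrist_force: [-0.0, -0.3, -2.1]
width: 0.263
```

Run:
```python
from h import *
rows(*ins(.012),6,.1)
```

```text
t 13.78 pos [0.6077 0.1688 0.2098] dist 0.04263217985445074 deg 0.06619810731161112 q [ 0.2444  0.0851  1.8928 -0.0299  0.9599  1.7045] F [-0.047  -0.2825 -2.066 ] w 0.263
[[-0.0001,0.004,-0.0059,0.0002,0.0,0.0,0.1],[-0.0001,0.004,-0.0059,0.0002,0.0,0.0,0.1],[-0.0001,0.004,-0.0059,0.0002,0.0,0.0,0.1],[-0.0001,0.004,-0.0059,0.0002,0.0,0.0,0.1],[-0.0001,0.004,-0.0059,0.0002,0.0,0.0,0.1],[-0.0001,0.004,-0.0059,0.0002,0.0,0.0,0.1]]
```

Request:
jog_arm --pt "0 0.004 -0.006 0 0 0 0.1" --pt "0 0.004 -0.006 0 0 0 0.1" --pt "0 0.004 -0.006 0 0 0 0.1" --pt "0 0.004 -0.006 0 0 0 0.1" --pt "0 0.004 -0.006 0 0 0 0.1" --pt "0 0 0 0 0 0 0.1"

```text
time: 14.52
tool_pos: [0.58, 0.1653, 0.1815]
tcp_rot: [-1.106, 0.975, -1.198]
wrist_force: [-0.3, -0.5, -0.5]
width: 0.263
```

Run:
```python
from h import *
P=read_camera("side"); cv2.imwrite("pics/in2c.png",cv2.resize(P["img"][240:330,180:300],(800,600),interpolation=2))
rows(*ins(.002),3,.1)
S=readout.read_state();print(S["wrist_force"],S["torque"])
```

```text
t 14.57 pos [0.5805 0.1654 0.182 ] dist 0.013665776100435675 deg 0.07590590831275794 q [ 0.2504  0.0586  1.9753 -0.0327  0.9042  1.7134] F [ 0.0941 -0.1631 -1.2799] w 0.268
[[-0.0002,0.0026,-0.0038,0.0004,0.0001,0.0001,0.1],[-0.0002,0.0026,-0.0038,0.0004,0.0001,0.0001,0.1],[-0.0002,0.0026,-0.0038,0.0004,0.0001,0.0001,0.1]]
[ 0.0941 -0.1631 -1.2799] [-0.0748  0.1314  0.0044]
```

View pics/in2c.png

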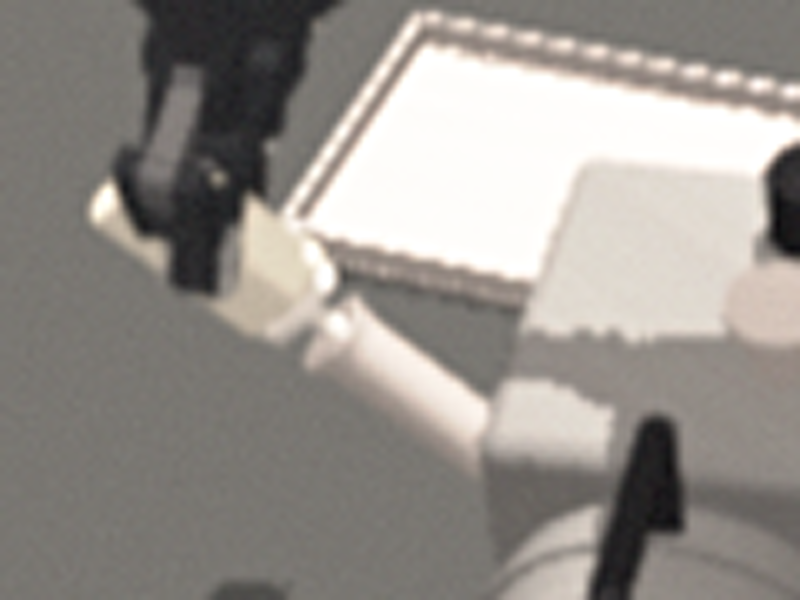

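Request:
jog_arm --pt "0 0.0026 -0.004 0 0 0 0.1" --pt "0 0.0026 -0.004 0 0 0 0.1" --pt "0 0.0011 -0.0017 0 0 0 0.1" --pt "0 0 0 0 0 0 0.1"

```text
time: 15.08
tool_pos: [0.5725, 0.1644, 0.174]
tcp_rot: [-1.104, 0.974, -1.199]
wrist_force: [0.1, 0.9, -0.8]
width: 0.268
```

Run:
```python
from h import *
rows(*ins(.0),2,.1)
```

```text
t 15.07 pos [0.5725 0.1644 0.174 ] dist 0.004312893662567156 deg 0.015688490061549085 q [ 0.2524  0.0506  1.9999 -0.0337  0.8864  1.7166] F [ 0.0518  0.9221 -0.8077] w 0.268
[[-0.0003,0.0013,-0.0017,-0.0001,0.0001,-0.0,0.1],[-0.0003,0.0013,-0.0017,-0.0001,0.0001,-0.0,0.1]]
```

Request:
jog_arm --pt "0 0.001 -0.0014 0 0 0 0.1" --pt "0 0.001 -0.0014 0 0 0 0.1"

```text
time: 15.32
tool_pos: [0.5716, 0.1644, 0.1728]
tcp_rot: [-1.102, 0.971, -1.2]
wrist_force: [1.1, -0.2, 3.5]
width: 0.269
```

Request:
jog_arm --pt "0 0.001 -0.0014 0 0 0 0.1" --pt "0 0.001 -0.0014 0 0 0 0.1"

```text
time: 15.58
tool_pos: [0.5715, 0.1644, 0.1728]
tcp_rot: [-1.097, 0.967, -1.202]
wrist_force: [0.9, -0.4, 5.3]
width: 0.268
```

Request:
jog_arm --pt "0 0.001 -0.0014 0 0 0 0.1"

```text
time: 15.7
tool_pos: [0.5715, 0.1644, 0.1729]
tcp_rot: [-1.095, 0.965, -1.203]
wrist_force: [0.8, -0.3, 5.2]
width: 0.262
```

Run:
```python
from h import *
P=look2("in3"); cv2.imwrite("pics/in3c.png",cv2.resize(P["img"][260:320,190:270],(800,600),interpolation=2))
rows(*ins(.0),2,.1)
```

```text
kin: origin in tube frame -0.00043959672662783873 -0.00018589473072440295 0.0027870401550242965 axis err -0.0002728085877561173 -0.01222523168038244
kin: tip in tube -0.0004750618430361207 -0.0017751748491741247 -0.12720323998518704
view dir in e1,e2 [0.6706 0.7419]
shaft 172 e1 at0 0.004557870081199564 slope 0.06333083785104092 e2 at0 0.021884525910158124 slope -0.40873967535603045 rms 0.00791775586164605 at 0.01 0.005191178459709973 0.01779712915659782
tube 175 e1 at0 -0.0005865381062089795 slope 0.009417623944323293 e2 at0 -0.0007734649674987077 slope -0.012071167447301526 rms 0.00149501715824185 at 0.01 -0.0004923618667657466 -0.000894176641971723
t 15.75 pos [0.5714 0.1644 0.1729] dist 0.0027507858782858403 deg 0.701969817190338 q [ 0.2536  0.0431  2.0117 -0.0358  0.87    1.7188] F [ 0.8929 -1.3622  4.5883] w 0.269
[[-0.0002,0.0008,-0.0011,-0.0061,0.0003,-0.0002,0.1],[-0.0002,0.0008,-0.0011,-0.0061,0.0003,-0.0002,0.1]]
```

View pics/in3c.png

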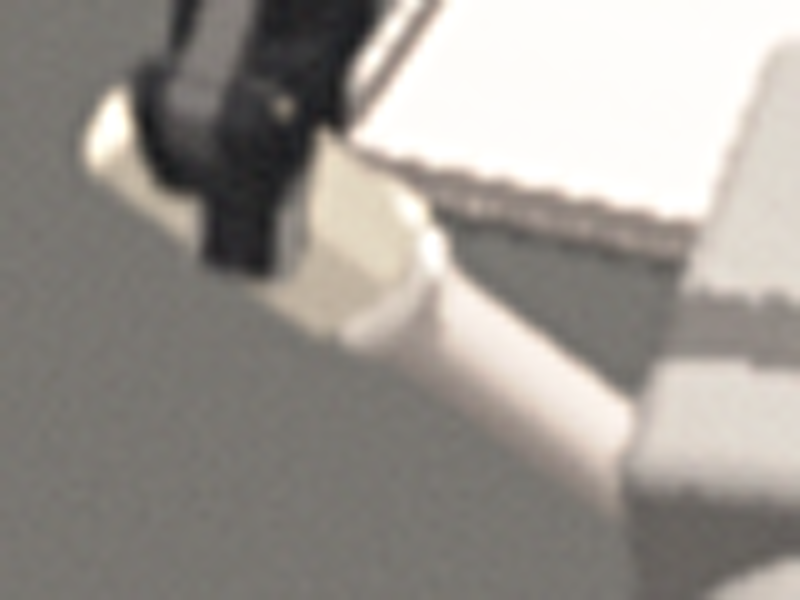

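The collar sits on the tube's mouth ([390,290] in the crop), with about 6 N and no advance. I push once more lightly, taking out the small tilt, to be sure it is seated.

Request:
jog_arm --pt "0 0.001 -0.0015 -0.006 0 0 0.1" --pt "0 0.0015 -0.002 -0.006 0 0 0.1" --pt "0 0.0015 -0.002 -0.003 0 0 0.1"

```text
time: 16.12
tool_pos: [0.5716, 0.1644, 0.1727]
tcp_rot: [-1.097, 0.968, -1.201]
wrist_force: [1.5, -0.5, 8.1]
width: 0.265
```

Run:
```python
from h import *
rows(*ins(.0),2,.1); print("--out")
rows(*ins(.16),10,.1)
```

```text
t 16.12 pos [0.5716 0.1644 0.1727] dist 0.002717170396802985 deg 0.48807260774532735 q [ 0.253   0.0456  2.009  -0.0344  0.874   1.7169] F [ 1.5092 -0.5299  8.0938] w 0.265
[[-0.0002,0.0007,-0.0011,-0.0042,0.0005,-0.0004,0.1],[-0.0002,0.0007,-0.0011,-0.0042,0.0005,-0.0004,0.1]]
--out
t 16.12 pos [0.5716 0.1644 0.1727] dist 0.1573160452498676 deg 0.48807260774532735 q [ 0.253   0.0456  2.009  -0.0344  0.874   1.7169] F [ 1.5092 -0.5299  8.0938] w 0.265
[[-0.0,-0.0085,0.0132,-0.0008,0.0001,-0.0001,0.1],[-0.0,-0.0085,0.0132,-0.0008,0.0001,-0.0001,0.1],[-0.0,-0.0085,0.0132,-0.0008,0.0001,-0.0001,0.1],[-0.0,-0.0085,0.0132,-0.0008,0.0001,-0.0001,0.1],[-0.0,-0.0085,0.0132,-0.0008,0.0001,-0.0001,0.1],[-0.0,-0.0085,0.0132,-0.0008,0.0001,-0.0001,0.1],[-0.0,-0.0086,0.0132,-0.0008,0.0001,-0.0001,0.1],[-0.0,-0.0086,0.0132,-0.0008,0.0001,-0.0001,0.1],[-0.0,-0.0086,0.0132,-0.0008,0.0001,-0.0001,0.1],[-0.0,-0.0086,0.0132,-0.0008,0.0001,-0.0001,0.1]]
```

Request:
jog_arm --pt "0 -0.003 0.005 0 0 0 0.1" --pt "0 -0.008 0.0122 0 0 0 0.1" --pt "0 -0.0085 0.013 0 0 0 0.1" --pt "0 -0.0085 0.013 0 0 0 0.1" --pt "0 -0.0085 0.013 0 0 0 0.1" --pt "0 -0.0085 0.013 0 0 0 0.1"

```text
time: 16.88
tool_pos: [0.629, 0.1716, 0.2295]
tcp_rot: [-1.107, 0.976, -1.197]
wrist_force: [-0.2, 0.2, -0.9]
width: 0.264
```

Run:
```python
from h import *
rows(*ins(.17),7,.1)
```

```text
t 16.88 pos [0.629  0.1716 0.2295] dist 0.08625361163018494 deg 0.1817176308896914 q [ 0.2397  0.111   1.8266 -0.0268  1.0019  1.697 ] F [-0.244   0.2169 -0.8765] w 0.264
[[-0.0001,-0.0069,0.0102,0.0004,0.0001,-0.0001,0.1],[-0.0001,-0.0069,0.0102,0.0004,0.0001,-0.0001,0.1],[-0.0001,-0.0069,0.0102,0.0004,0.0001,-0.0001,0.1],[-0.0001,-0.0068,0.0102,0.0004,0.0001,-0.0001,0.1],[-0.0001,-0.0068,0.0102,0.0004,0.0001,-0.0001,0.1],[-0.0001,-0.0068,0.0102,0.0004,0.0001,-0.0001,0.1],[-0.0001,-0.0068,0.0103,0.0004,0.0001,-0.0001,0.1]]
```

Request:
jog_arm --pt "0 -0.007 0.0102 0 0 0 0.1" --pt "0 -0.007 0.0102 0 0 0 0.1" --pt "0 -0.007 0.0102 0 0 0 0.1" --pt "0 -0.007 0.0102 0 0 0 0.1" --pt "0 -0.007 0.0102 0 0 0 0.1" --pt "0 -0.007 0.0102 0 0 0 0.1" --pt "0 -0.007 0.0102 0 0 0 0.1" --pt "0 0 0 0 0 0 0.1"

```text
time: 17.88
tool_pos: [0.6941, 0.1798, 0.2978]
tcp_rot: [-1.105, 0.975, -1.198]
wrist_force: [-0.3, -0.4, -1.7]
width: 0.266
```

```bash
cat >> h.py <<'E'
def fin(tip,head=(-.995,-.1,0)):
    u=np.array(head)/np.linalg.norm(head); Rg=Rtool(u,TH); return np.array(tip)-.13*u-Rg@O,Rg
E
python3 - <<'E'
from h import *
print(ins(.17)[0],fin((.567,-.051,.22))[0])
rows(*fin((.567,-.051,.24)),10,.1)
E
```

```text
[0.6889 0.1796 0.291 ] [ 0.7326 -0.0339  0.2266]
t 17.88 pos [0.6941 0.1798 0.2978] dist 0.22306081467283753 deg 44.97031497274326 q [ 0.2282  0.1924  1.6073 -0.0224  1.1373  1.6808] F [-0.3462 -0.4356 -1.6726] w 0.266
[[0.0217,0.0052,0.0001,-0.0784,0.0026,0.0004,0.1],[0.0217,0.0052,0.0005,-0.0784,0.0026,0.0004,0.1],[0.0217,0.0051,0.001,-0.0784,0.0026,0.0004,0.1],[0.0217,0.005,0.0014,-0.0784,0.0026,0.0004,0.1],[0.0217,0.0049,0.0019,-0.0784,0.0026,0.0004,0.1],[0.0217,0.0047,0.0023,-0.0784,0.0026,0.0004,0.1],[0.0217,0.0045,0.0027,-0.0784,0.0026,0.0004,0.1],[0.0217,0.0043,0.0031,-0.0784,0.0026,0.0004,0.1],[0.0217,0.004,0.0035,-0.0784,0.0026,0.0004,0.1],[0.0217,0.0037,0.0039,-0.0784,0.0026,0.0004,0.1]]
```

Request:
jog_arm --pt "0.022 0.005 0 -0.078 0.0025 0 0.1" --pt "0.022 0.005 0.0005 -0.078 0.0025 0 0.1" --pt "0.022 0.005 0.001 -0.078 0.0025 0 0.1" --pt "0.022 0.005 0.0015 -0.078 0.0025 0 0.1" --pt "0.022 0.005 0.002 -0.078 0.0025 0 0.1" --pt "0.022 0.0045 0.0025 -0.078 0.0025 0 0.1" --pt "0.022 0.0045 0.0025 -0.078 0.0025 0 0.1" --pt "0.022 0.0045 0.003 -0.078 0.0025 0 0.1" --pt "0.022 0.004 0.0035 -0.078 0.0025 0 0.1" --pt "0 0 0 0 0 0 0.1"

```text
time: 19.12
tool_pos: [0.7272, -0.0201, 0.2463]
tcp_rot: [-1.65, 1.485, -0.858]
wrist_force: [0.1, 0.0, -1.8]
width: 0.266
```

Run:
```python
from h import *
rows(*fin((.567,-.051,.11)),8,.1)
```

```text
t 19.12 pos [ 0.7272 -0.0201  0.2463] dist 0.1306052250113335 deg 3.1858516682862303 q [-0.0307  0.7158  1.0351 -0.0722  1.9094  1.4291] F [ 0.1482  0.0052 -1.8282] w 0.266
[[0.0018,0.0138,0.0085,-0.0069,0.0005,0.0004,0.1],[0.0018,0.0137,0.0086,-0.0069,0.0005,0.0004,0.1],[0.0018,0.0137,0.0087,-0.0069,0.0005,0.0004,0.1],[0.0018,0.0136,0.0088,-0.0069,0.0005,0.0004,0.1],[0.0018,0.0136,0.0089,-0.0069,0.0005,0.0004,0.1],[0.0018,0.0135,0.009,-0.0069,0.0005,0.0004,0.1],[0.0018,0.0134,0.0091,-0.0069,0.0005,0.0004,0.1],[0.0018,0.0134,0.0092,-0.0069,0.0005,0.0004,0.1]]
```

Request:
jog_arm --pt "0.002 0.0138 0.0085 -0.007 0.0005 0 0.1" --pt "0.002 0.0138 0.0085 -0.007 0.0005 0 0.1" --pt "0.002 0.0137 0.0087 -0.007 0.0005 0 0.1" --pt "0.002 0.0136 0.0088 -0.007 0.0005 0 0.1" --pt "0.002 0.0136 0.009 -0.007 0.0005 0 0.1" --pt "0.002 0.0135 0.009 -0.007 0.0005 0 0.1" --pt "0.002 0.0134 0.009 -0.007 0.0005 0 0.1" --pt "0.002 0.01 0.006 -0.007 0.0005 0 0.1" --pt "0 0 0 0 0 0 0.1" --pt "0 0 0 0 0 0 0.1"

```text
time: 20.38
tool_pos: [0.7314, -0.0335, 0.1136]
tcp_rot: [-1.691, 1.522, -0.824]
wrist_force: [0.2, -0.2, -0.6]
width: 0.265
```

Run:
```python
from h import *
rows(*fin((.567,-.051,.105)),2,.1)
P=read_camera("side"); Q=read_camera("top")
cv2.imwrite("pics/fin.png",np.hstack([cv2.resize(P["img"][150:300,170:370],(400,300)),cv2.resize(Q["img"][100:300,220:420],(400,400))[:300]]))
np.savez("finside.npz",**P)
C=cloud(P); q=C[(C[:,0]>.56)&(C[:,0]<.69)&(abs(C[:,1]+.045)<.03)&(C[:,2]>.05)&(C[:,2]<.16)]
print(len(q),"slope z/x",np.polyfit(q[:,0],q[:,2],1),"xmin",np.sort(q[:,0])[:3],"zmed",np.median(q[:,2]))
S=readout.read_state(); Rt=R.from_rotvec(S["tcp_rot"]).as_matrix(); u=Rt@np.array([0,np.sin(TH),-np.cos(TH)]); print("tip kin",S["tool_pos"]+Rt@O+.13*u,"u",u,"jv",S["joint_vel"])
for t in ("beaker","oil_bottle","jar"):
    for n,I,I0 in (("side",P,"side0.npz"),("top",Q,"top0.npz")):
        m=spotter.masks_of(I,t)
        if m: print(t,n,np.round(m[0]["location"]),round(m[0]["p"],2),np.median(cloud(I,m[0]["mask"]),0))
```

```text
t 20.38 pos [ 0.7314 -0.0335  0.1136] dist 0.0023434691049628756 deg 0.25888888185836745 q [-0.0427  0.8448  1.0827 -0.0834  1.7882  1.4302] F [ 0.1627 -0.2278 -0.5503] w 0.265
[[0.0002,0.0005,0.001,0.0005,0.0014,0.0017,0.1],[0.0002,0.0005,0.001,0.0005,0.0014,0.0017,0.1]]
156 slope z/x [-0.0021  0.1119] xmin [0.565  0.5651 0.5655] zmed 0.11086859513253405
tip kin [ 0.5659 -0.0513  0.1073] u [-0.9946 -0.1043  0.0006] jv [ 0.0021 -0.0051 -0.0013 -0.002   0.0012  0.0012]
beaker side [338. 270.] 0.84 [ 0.3631 -0.025   0.0602]
beaker top [300. 276.] 0.63 [ 0.3692 -0.0369  0.0118]
oil_bottle side [138. 379.] 0.61 [0.6412 0.3771 0.0896]
oil_bottle top [145. 160.] 0.81 [0.6422 0.3562 0.0987]
jar side [222. 234.] 0.68 [ 0.7175 -0.1129  0.0371]
jar top [333. 141.] 0.61 [ 0.7166 -0.122   0.0566]
```

View pics/fin.png

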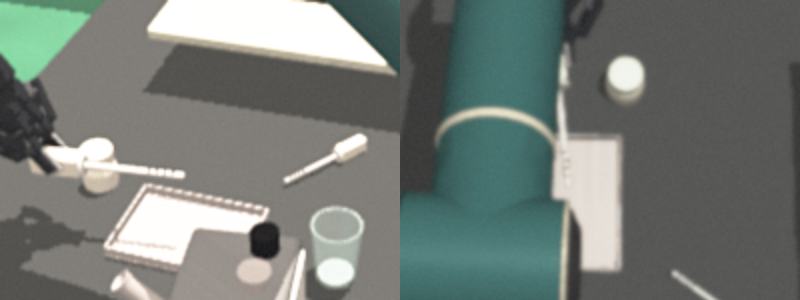

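The side view shows the rod level over the dish with its tip at about [183,175] and the cross marks up. The loose objects are unmoved and the arm is still, so I hand in.

```bash
python3 -c "
from workcell import bot,readout
print(bot.finish_job()); s=readout.read_state(); print(s['time'],s['tool_pos'],s['width'])"
```

```text
the job is handed in; nothing more can be done
None
the job is handed in; nothing more can be done
```

I checked the oil as asked and handed the job in at about 20 s. The rod is in the gripper, held level with its marked side up over the drip dish. `finish_job` gives no verdict, so what follows is from my own checks.

- **Drawing out:** I took the middle-sized rod by its handle, lifted it about 12 mm and drew it out lengthwise. The riser was not checked afterwards, but the wrist force stayed under about 3 N all through the draw.
- **Dip tube:** I pushed the rod in until it stopped hard, with the wrist force at most about 8 N. The picture showed the collar on the mouth. My computed pose put it 2–3 mm short, which is within my measuring error. The force was more vertical than along the tube, so the shaft was also leaning lightly on the bore. I then pulled it right out.
- **Final pose:** By the arm's pose the tip is at (0.566, -0.051, 0.107) m, about 2 mm from the dish's centre and 107 mm above the bench. The rod was level within about 0.2° and the arm was still. The side camera's depth agrees, showing the shaft's upper surface about 111 mm up.
- **Beaker, bottle and jar:** They measured within about 4 mm of where they started, which is within detector noise.
- **Limits of the checks:** The top camera's view of the rod was largely blocked by the arm during insertion and at the end. I did not re-read the state after handing in, as the system refused it.

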